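# Gauge a brass bar against the flip stop on the sectioning bed

### The arm

A 6-joint arm with a two-finger parallel gripper is mounted at the origin on a cart in front of the work surface, level with it; the furniture and walls round the work are solid. World frame = base frame: x ahead of the robot, y to its left, z up, the work surface at z = 0. Lengths are in m, angles in rad, forces in N, time in s.
With the tool pointing down it reaches from about 0.375 to 0.925 m from the base axis. Payload 5.7 kg.
Tool frame: the origin (TCP) lies at the very end of the fingers, on their centre line; the grasp point (between the pads) lies 19 mm behind it; x points along the fingers, y is the direction in which the jaws open and shut, and the axes are right-handed (so a half turn about x gives the same grasp; the last joint's range is limited). The gripper opens to 85 mm and grips with 20 to 120 N. Pads are 22 mm wide; open, the fingers measure 114 mm over their backs; the gripper's body (76 mm by 85 mm) begins 54 mm behind the grasp point. The pads swing forward as they close: fully open they stand 13 mm farther back than shut.
Start: joints at [1.063, 0.359, 1.51, -0, 1.272, -0.115], TCP at [0.23, 0.554, 0.231] pointing down, gripper open.
Joint ranges: [-2.97, 2.97], [-1.01, 2.36], [0.21, 2.38], [-0.96, 4.11], [0.2, 2.71], [-2.98, 2.98]. Speed limits (rad/s): [2.39, 2.39, 3.14, 3.14, 3.14, 3.14].

### API

Orientations are given as a 3x3 rotation matrix whose columns are the frame's x, y, z axes.
In Python, from plant import manip gives the robot as it stands.
- The arm moves only by the shell command python3 -m crank 'ROWS' [FORCE]. ROWS is JSON, a list of rows, each an object with "dp": the shift along the tool's x, y, z as a fraction of full scale, a list of three; "rotation": the turn, a rotation vector about the tool's x, y, z as a fraction of full scale, a list of three; "grip": the closure, from 0 (fully open) to 1 (shut). In form: [{"dp": [x, y, z], "rotation": [wx, wy, wz], "grip": grip}, ...]. A call has 1 to 20 rows; each row shifts and turns the commanded pose from where the row before left it, along the tool's axes as they then stand; what a row does not reach is not made up. Full scale, the value 1, is 2.5 cm for a shift and 0.12 rad for a turn. A row lasts 1/12 s, in which the tool goes at most 41.7 mm and 7.16 degrees, less where a joint would pass 70% of its speed; a pose out of reach is approached as far as the arm can. A call with a number of a shift or a turn outside -1 to 1 is refused whole. A call with a gripper value outside its range is refused whole. The fingers move at their own pace and stop on an object; FORCE is the grip in N (left out, the last holds). Time passes only in rows, so rows that do not move let the fingers close. It gives the time, the measured TCP pose, the force and the opening at its end, in the units of the state.
- manip.get_state(): the state, without advancing time (a new reading comes with each control period).
- manip.get_image(name): name is "scene" or "top" or "wrist"; returns the picture (480x640x3 uint8, blue, green, red); there is no depth.
- manip.calibration(name): a dict with "intrinsics" (3x3 intrinsics, pixels), "rvec" (rotation vector, rad) and "tvec" (3), from world to camera coordinates, as OpenCV has them. Camera axes: x right, y down, z forward; pixel columns grow to the right and rows downward; lengths in m; the calibration is good to about 2 mm. A picture is of the moment at which its call begins: read the wrist's pose just before it. calibration takes no time and is no camera call; for the wrist camera it gives the pose at the moment of the call.
- manip.finish_job(): hands the job in, once; it reports no verdict.
The state is a dict: "clock": time; "joints": joint angles; "qd": joint speeds; "effort": joint torques, N m; "tcp_pos": TCP position; "orientation": TCP orientation; "force": force on the tool from outside, world axes, zero at the start; "moment": the same for the moment, N m; "grip_width": finger opening in m.
Only numpy, scipy, OpenCV 4.12 (cv2) and the standard library are available. Lean on these libraries where they do the work, as an engineer would, in place of code of your own. Each camera call takes 0.05 s, during which the arm holds its last target. There are 200 camera calls.

### The job

Raise the yellow-framed guard window of the sectioning bed fully by its handle and flip the red stop down onto its fence; then push the brass bar along its channel, under the raised window, until its end is snug against the stop. Leaving the bar where it is, then flip the stop fully back up, and last of all lower the window until it rests on the bar. Do not disturb the two bottles and the brass weight standing nearby.

Things in the scene. Friction and masses are not known exactly. Their poses are not given: they have to be found in the camera images.
- gauge_bed: Fixed aluminium bed plate on the worktop, top 12 mm up. Origin under the channel's centre line; local y runs along the channel (the bar goes toward -y), local +x is the side away from the robot. Plate: x -46..46, y -210..260 mm. Channel 27 mm wide between dark strips, tops 19 mm up; at y -205..-45 its +x side is the grey fence instead: x 13.5..41.5, top 46 mm up.
- window (a joint): Height of the guard window above closed, m: 0 = lower edge 2 mm over the bed, 0.050 = fully raised, 0.022 = resting on the bar. Yellow-framed clear pane 58 mm wide, 70 high, 8 thick, across the channel, sliding straight up between two dark posts. Friction of 3.5 N keeps it where left (about 5 N to raise, 2 N downward to lower).
- window_handle (a point): Centre of the black handle bar on top of the window: 50 mm long along local x, 12 mm thick along local y, 12 mm high, 20 mm clear above the pane on two thin rods. 110 mm above the worktop when closed, 160 when fully raised. Axes as gauge_bed. The posts (13 x 20 mm, top 105 mm up) stand 37 mm to either side along x.
- flip_stop (a joint): Angle of the red flip stop, rad: 0 = down, 1.62 = fully up at its end stop. Hinged about local y at stop_hinge. A bell crank: leaf (26 mm wide, 10 thick, reaching 48 from the axis, with a 40 mm foot on its underside) and, at right angles, a thumb lever. Down: leaf level toward -x, foot in the channel, lever upright. Up: leaf upright, lever level toward +x.
- stop_hinge (a point): Middle of the stop's hinge axis, 60 mm above the worktop, 30 mm to the +x side of the channel's centre line, 13 mm beyond the gauging face. Axes as gauge_bed. Where it is mounted along the fence varies. Friction (0.06 N m) keeps the stop where left. Push the upright leaf's back toward -x, then press the leaf down; to flip up, push the lever toward +x, then press it down.
- stop_knob (a point): Centre of the black roller knob (18 mm diameter, 24 mm long along local y) on the end of the stop's thumb lever, 55 mm from the hinge axis. The lever is 10 mm thick, 20 mm wide. It moves with the stop: straight above stop_hinge with the stop down, level beside it on the +x side with the stop up.
- stop_face (a point): Where the centre of the bar's end face must come: on the channel's centre line, 24 mm above the worktop, in the plane of the lowered stop's gauging face. Fixed; axes as gauge_bed; its y axis points from the stop toward the bar.
- bar_front (a point): Centre of the end face of the brass bar that must come against the stop (the end nearer the window). The bar is square, 24 x 24 mm, 200 mm long, about 0.35 kg, loose in the channel, top 36 mm above the worktop. Its y axis runs along the bar toward the other end.
- bar_tail (a point): Centre of the other end face of the bar, the one to push; 200 mm from bar_front, 24 mm above the worktop.
- bottle_left: Sample bottle with red cap, 36 mm across, 76 mm high, standing beyond the bed's infeed end. Origin at its foot. Bystander.
- bottle_right: Sample bottle with turquoise cap, 42 mm across, 90 mm high, standing beyond the stop. Origin at its foot. Bystander.
- brass_weight: Small knobbed brass weight, 26 mm across, 34 mm high, standing to the right of the bed. Origin at its foot. Bystander.
There are look-alikes about, which are no part of the job. Of the things that look like the part that bears bar_front, the larger one is meant.

How it is judged:
By the outcome, as a careful person would: the job done as asked, in the order asked, and still so for the second after the job is handed in, with the robot touching nothing.
It also fails if it takes over 61 s, if anything falls off the work surface, if the arm or the gripper's body presses on something with over 40 N, if the wrist force passes 120 N, or if a joint passes its speed limit or range.

## Working session

There is one attempt and no reset: what is moved stays moved. The work goes in short steps, Python scripts to look and compute and a shell command to move; the robot and the scene stay as the last step left them, time stands still between calls to the robot, and variables do not carry over. Pictures are saved under pics/ and viewed, on a budget of 10 in all, crops included, one or two more only if the job needs it, and the job is handed in when it is done.

```bash
ls; mkdir -p pics; python3 - <<'E'
from plant import manip
import cv2
s=manip.get_state();print(s)
for n in("scene","top"):
    cv2.imwrite(f"pics/{n}0.png",manip.get_image(n)); print(manip.calibration(n))
E
```

```text
pics
{'clock': 0.0, 'joints': array([ 1.06289002e+00,  3.59503515e-01,  1.51143405e+00,  6.85861492e-06,
        1.27247321e+00, -1.15127844e-01]), 'qd': array([ 4.93262339e-05, -7.77947191e-04,  1.22343343e-05,  6.86679240e-04,
       -1.95937029e-03, -1.91756561e-04]), 'effort': array([-6.24650202e-04, -5.27616835e+01, -2.78620327e+01, -7.44858562e-05,
        1.28345544e-02, -9.14442495e-07]), 'tcp_pos': array([0.22934646, 0.5537121 , 0.23045384]), 'orientation': array([[-8.89966938e-04,  3.82757833e-01,  9.23848282e-01],
       [-1.58541734e-03,  9.23846947e-01, -3.82758807e-01],
       [-9.99998347e-01, -1.80532777e-03, -2.15362332e-04]]), 'force': array([ 0.63569063, -0.70452847,  0.3222182 ]), 'moment': array([-0.03327379, -0.01833218,  0.01850685]), 'grip_width': 0.08525576409418817}
{'intrinsics': array([[486.08859057,   0.        , 325.0384216 ],
       [  0.        , 486.08859057, 234.8974558 ],
       [  0.        ,   0.        ,   1.        ]]), 'rvec': array([ 2.0934538 , -0.59644039,  0.32990569]), 'tvec': array([-0.51251208,  0.19408836,  0.82866123])}
{'intrinsics': array([[547.87553412,   0.        , 320.11909498],
       [  0.        , 547.87553412, 236.703559  ],
       [  0.        ,   0.        ,   1.        ]]), 'rvec': array([ 2.1023947 , -2.1576416 ,  0.16459483]), 'tvec': array([-0.02139219,  0.56222112,  1.08016068])}
```

View pics/scene0.png

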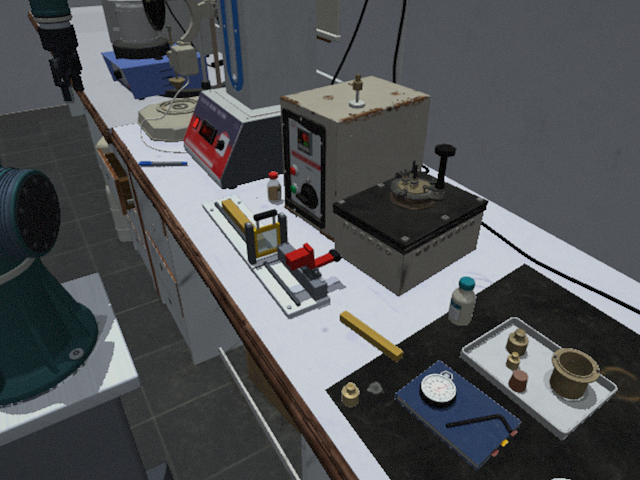

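View pics/top0.png

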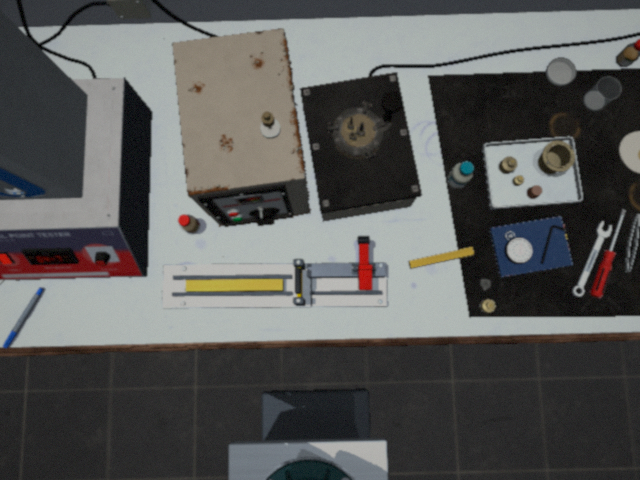

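The scene view shows the bed, with the window at about (265,235) and the red stop at about (305,258), its lever level so it is up. The top view shows the bar at x 187–284, y 285, the handle at about (299,281), and the stop knob at about (363,240). The short yellow bar at (440,257) is the look-alike.

```bash
cat > h.py <<'E'
import numpy as np,cv2
from plant import manip
def cam(n):
    c=manip.calibration(n);R=cv2.Rodrigues(np.array(c['rvec']))[0];return np.array(c['intrinsics']),R,np.array(c['tvec']).ravel()
def ray(c,uv,z):
    K,R,t=c;d=R.T@np.linalg.inv(K)@np.array([uv[0],uv[1],1.]);o=-R.T@t
    return o+d*(z-o[2])/d[2]
def proj(c,p):
    K,R,t=c;q=K@(R@np.array(p)+t);return q[:2]/q[2]
E
python3 - <<'E'
from h import *
im=cv2.imread('pics/top0.png');c=cam('top')
hsv=cv2.cvtColor(im,cv2.COLOR_BGR2HSV)
def comps(m,z,x0,x1,y0,y1,name,minA=20):
    mm=np.zeros_like(m);mm[y0:y1,x0:x1]=m[y0:y1,x0:x1]
    for k in cv2.findContours(mm,cv2.RETR_EXTERNAL,cv2.CHAIN_APPROX_NONE)[0]:
        if cv2.contourArea(k)<minA:continue
        r=cv2.minAreaRect(k);b=cv2.boxPoints(r)
        print(name,np.round(r[0],1),np.round(r[1],1),round(r[2],1),'ctr',ray(c,r[0],z).round(4));
        print(np.array([ray(c,p,z)[:2] for p in b]).round(4).tolist())
Y=cv2.inRange(hsv,(18,90,90),(35,255,255));comps(Y,.036,160,320,260,315,'bar')
comps(Y,.024,400,480,240,275,'decoy')
Rd=cv2.inRange(hsv,(0,130,80),(8,255,255))|cv2.inRange(hsv,(172,130,80),(180,255,255));comps(Rd,.1,330,400,225,300,'red')
comps(Rd,.076,170,210,200,240,'botL')
T=cv2.inRange(hsv,(80,100,80),(100,255,255));comps(T,.09,440,490,150,195,'botR')
K=cv2.inRange(hsv,(0,0,0),(180,255,50));comps(K,.11,285,312,255,310,'handle');comps(K,.06,350,375,230,255,'knob')
for p in [(163,264),(163,306),(388,262),(388,306)]: print(ray(c,p,.012).round(4))
cv2.imwrite('pics/crop.png',cv2.resize(im[225:320,155:400],None,fx=3.2,fy=3.2,interpolation=cv2.INTER_CUBIC))
E
```

```text
bar [234. 285.] [96. 12.] -0.0 ctr [0.4677 0.1431 0.036 ]
[[0.4579, 0.2416], [0.4825, 0.2419], [0.4774, 0.0445], [0.4529, 0.0448]]
decoy [441.3 257.2] [ 8.6 65.1] 77.5 ctr [ 0.5152 -0.2864  0.024 ]
[[0.511, -0.2183], [0.5371, -0.3519], [0.5194, -0.3545], [0.4934, -0.2213]]
red [365. 266.] [46. 14.] 90.0 ctr [ 0.4926 -0.1219  0.1   ]
[[0.5381, -0.11], [0.5373, -0.1373], [0.4479, -0.1337], [0.4486, -0.1068]]
botL [184.  220.5] [11. 10.] 90.0 ctr [0.5971 0.2375 0.076 ]
[[0.6087, 0.2479], [0.6082, 0.2276], [0.5855, 0.2273], [0.5861, 0.2475]]
botR [466.8 167.3] [12.7 12. ] 45.0 ctr [ 0.6878 -0.3346  0.09  ]
[[0.6888, -0.3171], [0.706, -0.3354], [0.6867, -0.3521], [0.6696, -0.3339]]
handle [300.5 278.5] [26.9  8. ] 87.7 ctr [0.4708 0.0031 0.11  ]
[[0.4965, 0.0113], [0.4967, -0.0041], [0.4452, -0.0051], [0.445, 0.0102]]
knob [363.5 239.5] [5. 9.] 90.0 ctr [ 0.5511 -0.1239  0.06  ]
[[0.5565, -0.1149], [0.556, -0.1332], [0.5457, -0.1328], [0.5462, -0.1146]]
[0.5178 0.2973 0.012 ]
[0.4297 0.2953 0.012 ]
[ 0.5095 -0.1768  0.012 ]
[ 0.4178 -0.1727  0.012 ]
```

View pics/crop.png

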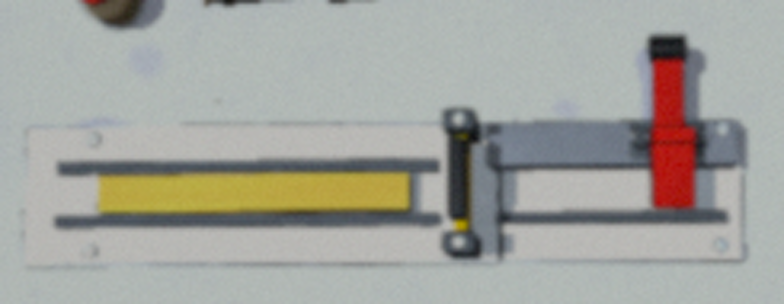

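The crop confirms the layout: bed yaw is about -1.25°, the bar is in the channel, the handle is near (0.469, 0.003) and the stop is at y ≈ -0.123, flipped up. I'm turning the jaws along bed y and approaching the handle.

```bash
python3 -m crank '[{"dp":[0.3,0,0],"rotation":[-1,0,0],"grip":0},{"dp":[0.3,0,0],"rotation":[-1,0,0],"grip":0},{"dp":[0.3,0,0],"rotation":[-1,0,0],"grip":0},{"dp":[0.3,0,0],"rotation":[-0.08,0,0],"grip":0},{"dp":[0,-0.9,0.42],"rotation":[0,0,0],"grip":0},{"dp":[0,-0.9,0.42],"rotation":[0,0,0],"grip":0},{"dp":[0,-0.9,0.42],"rotation":[0,0,0],"grip":0},{"dp":[0,-0.9,0.42],"rotation":[0,0,0],"grip":0},{"dp":[0,-0.9,0.42],"rotation":[0,0,0],"grip":0},{"dp":[0,-0.9,0.42],"rotation":[0,0,0],"grip":0},{"dp":[0,-0.9,0.42],"rotation":[0,0,0],"grip":0},{"dp":[0,-0.9,0.42],"rotation":[0,0,0],"grip":0},{"dp":[0,-0.9,0.42],"rotation":[0,0,0],"grip":0},{"dp":[0,-0.9,0.42],"rotation":[0,0,0],"grip":0},{"dp":[0,-0.9,0.42],"rotation":[0,0,0],"grip":0},{"dp":[0,-0.9,0.42],"rotation":[0,0,0],"grip":0},{"dp":[0,-0.9,0.42],"rotation":[0,0,0],"grip":0},{"dp":[0,-0.9,0.42],"rotation":[0,0,0],"grip":0},{"dp":[0,-0.9,0.42],"rotation":[0,0,0],"grip":0},{"dp":[0,-0.9,0.42],"rotation":[0,0,0],"grip":0}]' 60
python3 - <<'E'
from h import *
s=manip.get_state();print(s['clock'],s['tcp_pos'],s['orientation'].round(4))
c=cam('wrist');cv2.imwrite('pics/w1.png',manip.get_image('wrist'))
import pickle;pickle.dump(c,open('w1.pkl','wb'))
print('cam centre',-c[1].T@c[2])
t=cam('top');print([ray(t,p,z).round(3) for p in [(322,218),(413,205)] for z in (0,.1)])
E
```

```text
clock: 1.77
tcp_pos: [0.3894, 0.1892, 0.2011]
orientation: [[-0.0, 0.027, 1.0], [-0.0, 1.0, -0.027], [-1.0, -0.0, -0.0]]
force: [0.9, 0.1, -0.1]
grip_width: 0.0854
1.7667 [0.38939483 0.18924562 0.20110231] [[-3.000e-04  2.690e-02  9.996e-01]
 [-2.000e-04  9.996e-01 -2.690e-02]
 [-1.000e+00 -2.000e-04 -2.000e-04]]
cam centre [0.30486551 0.19164199 0.34395797]
[array([ 0.61 , -0.041,  0.   ]), array([ 0.59 , -0.041,  0.1  ]), array([ 0.633, -0.238,  0.   ]), array([ 0.611, -0.221,  0.1  ])]
```

View pics/w1.png

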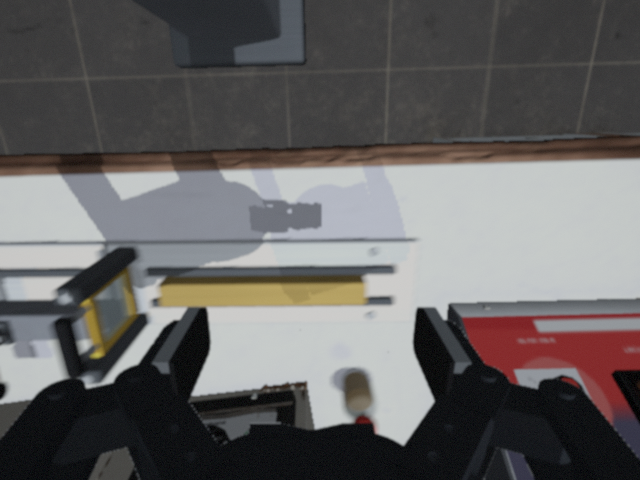

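The wrist view is turned half round. It shows the bar at columns 160–365, rows 277–305, and the window, posts and handle at columns 60–140, rows 250–380. I'll take the bar line from it and move over the handle.

```bash
python3 - <<'E'
from h import *
import pickle
c=pickle.load(open('w1.pkl','rb'));im=cv2.imread('pics/w1.png');hsv=cv2.cvtColor(im,cv2.COLOR_BGR2HSV)
m=cv2.inRange(hsv,(18,110,90),(35,255,255));m[:260]=0;m[310:]=0;m[:,:150]=0;m[:,400:]=0
k=max(cv2.findContours(m,cv2.RETR_EXTERNAL,cv2.CHAIN_APPROX_NONE)[0],key=cv2.contourArea)
b=cv2.boxPoints(cv2.minAreaRect(k));print(b.round(1).tolist());print(np.array([ray(c,p,.036) for p in b]).round(4))
E
python3 -m crank '[{"dp":[0,-0.93,0.42],"rotation":[0,0,0],"grip":0},{"dp":[0,-0.93,0.42],"rotation":[0,0,0],"grip":0},{"dp":[0,-0.93,0.42],"rotation":[0,0,0],"grip":0},{"dp":[0,-0.93,0.42],"rotation":[0,0,0],"grip":0},{"dp":[0,-0.93,0.42],"rotation":[0,0,0],"grip":0},{"dp":[0,-0.93,0.42],"rotation":[0,0,0],"grip":0},{"dp":[0,-0.93,0.42],"rotation":[0,0,0],"grip":0},{"dp":[0,-0.93,0.42],"rotation":[0,0,0],"grip":0},{"dp":[0,0,0],"rotation":[0,0,0],"grip":0},{"dp":[0,0,0],"rotation":[0,0,0],"grip":0}]'
python3 - <<'E'
from h import *
c=cam('wrist');cv2.imwrite('pics/w2.png',manip.get_image('wrist'))
import pickle;pickle.dump(c,open('w2.pkl','wb'))
for p in [(.4675,.003,.116),(.4675-.037,.003,.105),(.4675+.037,.003,.105)]:print(proj(c,p))
E
```

```text
[[160.8000030517578, 282.79998779296875], [364.79998779296875, 280.79998779296875], [365.0, 302.6000061035156], [161.10000610351562, 304.6000061035156]]
[[0.4518 0.0443 0.036 ]
 [0.455  0.2383 0.036 ]
 [0.4784 0.239  0.036 ]
 [0.4751 0.0407 0.036 ]]
clock: 2.65
tcp_pos: [0.4692, 0.0018, 0.201]
orientation: [[-0.0, 0.028, 1.0], [0.0, 1.0, -0.028], [-1.0, 0.0, -0.0]]
force: [-0.5, -0.3, -0.5]
grip_width: 0.0855
[312.8927795  244.34785696]
[311.3293058  187.17730742]
[314.18715783 286.22398025]
```

View pics/w2.png

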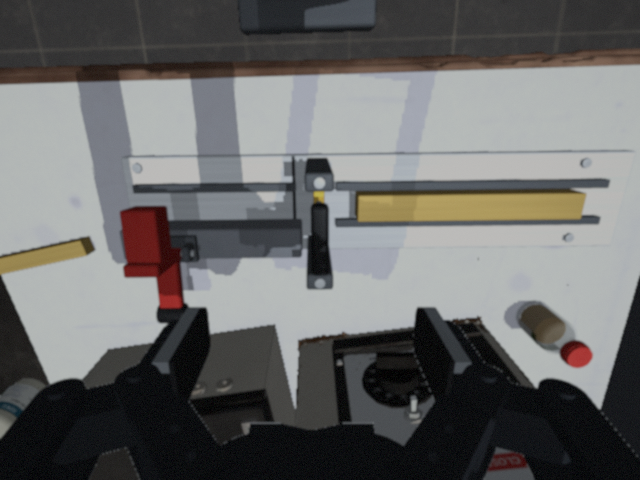

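This view is clear. The post-top screws are at about (318,182) and (319,282), the handle between them, the stop knob at about (172,313), the leaf top face at about (146,235), and the bar from 357 to 584.

```bash
python3 - <<'E'
from h import *
import pickle
c=pickle.load(open('w2.pkl','rb'));im=cv2.imread('pics/w2.png');hsv=cv2.cvtColor(im,cv2.COLOR_BGR2HSV)
print('posts',ray(c,(318.5,182),.105),ray(c,(319.5,282),.105))
print('knob',ray(c,(172,313),.06),'leaf top corners',[ray(c,p,.108).round(4) for p in[(122,210),(166,207),(125,274),(168,272)]])
m=cv2.inRange(hsv,(18,110,90),(35,255,255));m[:,:340]=0
k=max(cv2.findContours(m,cv2.RETR_EXTERNAL,cv2.CHAIN_APPROX_NONE)[0],key=cv2.contourArea)
b=cv2.boxPoints(cv2.minAreaRect(k));print(b.round(0).tolist());print(np.array([ray(c,p,.036) for p in b]).round(4))
E
```

```text
posts [0.4271374 0.0079077 0.105    ] [0.50116135 0.00700611 0.105     ]
knob [ 0.55020668 -0.12645661  0.06      ] leaf top corners [array([ 0.4419, -0.126 ,  0.108 ]), array([ 0.4406, -0.0958,  0.108 ]), array([ 0.4893, -0.1334,  0.108 ]), array([ 0.4886, -0.102 ,  0.108 ])]
[[357.0, 194.0], [584.0, 192.0], [584.0, 218.0], [357.0, 221.0]]
[[0.4513 0.0421 0.036 ]
 [0.4546 0.2402 0.036 ]
 [0.4784 0.2456 0.036 ]
 [0.4751 0.0427 0.036 ]]
```

```bash
python3 -m crank '[{"dp":[0.87,0.16,-0.16],"rotation":[0,0,0],"grip":0},{"dp":[0.87,0,0],"rotation":[0,0,0],"grip":0},{"dp":[0.87,0,0],"rotation":[0,0,0],"grip":0},{"dp":[0.87,0,0],"rotation":[0,0,0],"grip":0},{"dp":[0.87,0,0],"rotation":[0,0,0],"grip":0.4},{"dp":[0,0,0],"rotation":[0,0,0],"grip":0.7},{"dp":[0,0,0],"rotation":[0,0,0],"grip":1},{"dp":[0,0,0],"rotation":[0,0,0],"grip":1},{"dp":[0,0,0],"rotation":[0,0,0],"grip":1},{"dp":[0,0,0],"rotation":[0,0,0],"grip":1},{"dp":[0,0,0],"rotation":[0,0,0],"grip":1},{"dp":[0,0,0],"rotation":[0,0,0],"grip":1}]' 40
```

```text
clock: 3.7
tcp_pos: [0.466, 0.0071, 0.0935]
orientation: [[0.002, 0.024, 1.0], [0.001, 1.0, -0.024], [-1.0, 0.001, 0.002]]
force: [0.9, 6.3, 1.9]
grip_width: 0.0113
```

```bash
python3 -m crank '[{"dp":[-0.3,0,0],"rotation":[0,0,0],"grip":1},{"dp":[-0.3,0,0],"rotation":[0,0,0],"grip":1},{"dp":[-0.3,0,0],"rotation":[0,0,0],"grip":1},{"dp":[-0.3,0,0],"rotation":[0,0,0],"grip":1},{"dp":[-0.3,0,0],"rotation":[0,0,0],"grip":1},{"dp":[-0.3,0,0],"rotation":[0,0,0],"grip":1},{"dp":[-0.1,0,0],"rotation":[0,0,0],"grip":1},{"dp":[-0.05,0,0],"rotation":[0,0,0],"grip":1},{"dp":[-0.05,0,0],"rotation":[0,0,0],"grip":1},{"dp":[0,0,0],"rotation":[0,0,0],"grip":1},{"dp":[0,0,0],"rotation":[0,0,0],"grip":1}]'
```

```text
clock: 4.62
tcp_pos: [0.4655, 0.0072, 0.1395]
orientation: [[-0.0, 0.024, 1.0], [0.001, 1.0, -0.024], [-1.0, 0.001, -0.0]]
force: [13.2, 4.2, -41.7]
grip_width: 0.0113
```

```bash
python3 -m crank '[{"dp":[0.08,0,0],"rotation":[0,0,0],"grip":1},{"dp":[0,0,0],"rotation":[0,0,0],"grip":1},{"dp":[0,0,0],"rotation":[0,0,0],"grip":1}]'
python3 - <<'E'
from h import *
im=manip.get_image('scene');a=cv2.imread('pics/scene0.png')
f=lambda i:cv2.resize(i[195:325,200:350],None,fx=2.6,fy=2.6,interpolation=cv2.INTER_CUBIC)
cv2.imwrite('pics/s1.png',np.hstack([f(a),f(im)]))
c=cam('scene')
for z in(.110,.156,.16):print(z,(proj(c,(.4655,.0065,z))-[200,195])*2.6)
E
```

```text
clock: 4.87
tcp_pos: [0.4656, 0.0072, 0.1393]
orientation: [[0.001, 0.024, 1.0], [0.001, 1.0, -0.024], [-1.0, 0.001, 0.001]]
force: [7.1, 4.3, -18.0]
grip_width: 0.0112
0.11 [169.58052297  58.75570512]
0.156 [165.89806171   6.83179714]
0.16 [165.56852728   2.18525394]
```

View pics/s1.png

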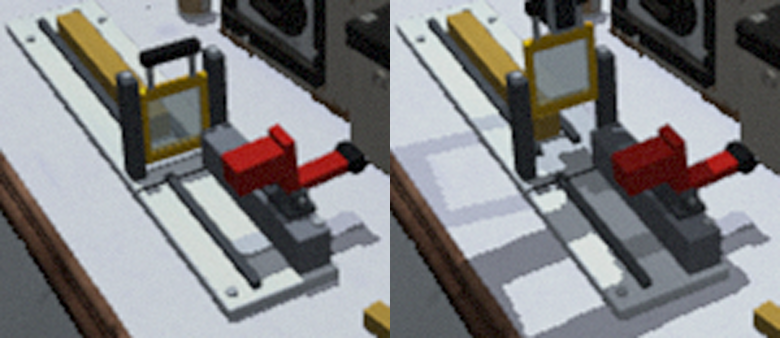

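```bash
python3 - <<'E'
from h import *
a=cv2.imread('pics/scene0.png');b=manip.get_image('scene');cv2.imwrite('pics/s2.png',b);c=cam('scene')
def g(i):
    h=cv2.cvtColor(i,cv2.COLOR_BGR2HSV);return cv2.inRange(h,(18,120,60),(35,255,255))
for n,i,r0,r1 in(('a',a,222,262),('b',b,203,242)):
    m=g(i)
    for u in(256,257,258,268,270,272,277,278,279):
        r=[v for v in range(r0,r1) if m[v,u]];print(n,u,r[:1],r[-1:],end='; ')
    print()
h0=proj(c,(.464,.0065,.084))
for d in(.042,.044,.046,.048,.05):print(d,proj(c,(.464,.0065,.084+d))-h0)
# best subpixel shift of pane region by template match
K=4
up=lambda i:cv2.resize(i,None,fx=K,fy=K,interpolation=cv2.INTER_CUBIC)
t=up(a[224:258,256:281]);s=up(b[196:246,250:288])
r=cv2.matchTemplate(s,t,cv2.TM_CCOEFF_NORMED);_,v,_,l=cv2.minMaxLoc(r);print(v,250+l[0]/K-256,196+l[1]/K-224)
E
```

```text
a 256 [228] [257]; a 257 [230] [257]; a 258 [230] [257]; a 268 [225] [253]; a 270 [225] [253]; a 272 [225] [252]; a 277 [223] [235]; a 278 [222] [244]; a 279 [223] [243]; 
b 256 [211] [241]; b 257 [210] [241]; b 258 [209] [241]; b 268 [207] [235]; b 270 [207] [235]; b 272 [206] [234]; b 277 [204] [232]; b 278 [214] [232]; b 279 [219] [232]; 
0.042 [ -1.26934632 -17.66930614]
0.044 [ -1.33131235 -18.53187362]
0.046 [ -1.3934203  -19.39641652]
0.048 [ -1.45567065 -20.26294162]
0.05 [ -1.51806389 -21.13145575]
0.5170137882232666 -1.75 -18.0
```

```bash
python3 - <<'E'
from h import *
c=cam('scene')
print('static ref posts top',[proj(c,(x,.0065,.105)).round(1) for x in(.4275,.5015)])
for d in(0,.004,.044,.046,.05):
    print(d,[proj(c,(.4645+x,.0025,z+d)).round(1) for x in(-.029,0,.029) for z in(.014,.084)])
s=manip.get_state();print(s['force'],s['moment'])
E
python3 -m crank '[{"dp":[0,0,0],"rotation":[0,0,0],"grip":0.7},{"dp":[0,0,0],"rotation":[0,0,0],"grip":0.7},{"dp":[0,0,0],"rotation":[0,0,0],"grip":0.7},{"dp":[0,0,0],"rotation":[0,0,0],"grip":0.7}]'
python3 -m crank '[{"dp":[0,0,0],"rotation":[0,0,0],"grip":1},{"dp":[0,0,0],"rotation":[0,0,0],"grip":1},{"dp":[0,0,0],"rotation":[0,0,0],"grip":1},{"dp":[-0.05,0,0],"rotation":[0,0,0],"grip":1},{"dp":[-0.05,0,0],"rotation":[0,0,0],"grip":1},{"dp":[0,0,0],"rotation":[0,0,0],"grip":1}]'
```

```text
static ref posts top [array([248.1, 225. ]), array([281.2, 214.9])]
0 [array([255.9, 261.5]), array([253.4, 233.6]), array([268.4, 257.2]), array([266.4, 229.5]), array([280.5, 253. ]), array([279.1, 225.5])]
0.004 [array([255.8, 259.9]), array([253.3, 231.9]), array([268.3, 255.7]), array([266.3, 227.8]), array([280.5, 251.5]), array([279. , 223.9])]
0.044 [array([254.4, 244.2]), array([251.8, 214.9]), array([267.2, 240. ]), array([265.1, 210.9]), array([279.6, 236. ]), array([278.1, 207.1])]
0.046 [array([254.3, 243.4]), array([251.7, 214. ]), array([267.1, 239.2]), array([265.1, 210.1]), array([279.6, 235.2]), array([278.1, 206.2])]
0.05 [array([254.2, 241.8]), array([251.5, 212.2]), array([267. , 237.6]), array([264.9, 208.3]), array([279.5, 233.6]), array([278. , 204.5])]
[  7.91883779   4.77020954 -18.21919308] [ 0.61831342 -1.11938219  0.16794366]
clock: 5.3
tcp_pos: [0.465, 0.0064, 0.1409]
orientation: [[0.0, 0.023, 1.0], [-0.0, 1.0, -0.023], [-1.0, -0.0, 0.0]]
force: [-0.1, -0.1, -0.1]
grip_width: 0.0256
clock: 5.8
tcp_pos: [0.465, 0.0072, 0.1412]
orientation: [[-0.0, 0.023, 1.0], [0.001, 1.0, -0.023], [-1.0, 0.001, -0.0]]
force: [7.0, 3.8, -22.0]
grip_width: 0.0113
```

The same hard stop at the same height after regripping, and the lower frame edge at about 50 mm in the image, say the window is fully up (it had started a few mm open). I'm releasing it and moving behind the stop leaf.

```bash
python3 -m crank '[{"dp":[0.08,0,0],"rotation":[0,0,0],"grip":0.7},{"dp":[0,0,0],"rotation":[0,0,0],"grip":0.6},{"dp":[0,0,0],"rotation":[0,0,0],"grip":0.6},{"dp":[0,0,0],"rotation":[0,0,0],"grip":0.6},{"dp":[-0.5,0,0],"rotation":[0,0,0],"grip":0.6},{"dp":[-1,0,0],"rotation":[0,0,0],"grip":0.6},{"dp":[-1,0,0],"rotation":[0,0,0],"grip":1},{"dp":[0,-0.86,0.51],"rotation":[0,0,0],"grip":1},{"dp":[0,-0.86,0.51],"rotation":[0,0,0],"grip":1},{"dp":[0,-0.86,0.51],"rotation":[0,0,0],"grip":1},{"dp":[0,-0.86,0.51],"rotation":[0,0,0],"grip":1},{"dp":[0,-0.86,0.51],"rotation":[0,0,0],"grip":1},{"dp":[0,-0.86,0.51],"rotation":[0,0,0],"grip":1},{"dp":[0,0,0],"rotation":[0,0,0],"grip":1},{"dp":[0,0,0],"rotation":[0,0,0],"grip":1}]'
python3 - <<'E'
from h import *
c=cam('wrist');im=manip.get_image('wrist');cv2.imwrite('pics/w3.png',im)
import pickle;pickle.dump(c,open('w3.pkl','wb'))
E
```

```text
clock: 7.05
tcp_pos: [0.539, -0.1253, 0.2038]
orientation: [[0.001, 0.025, 1.0], [-0.001, 1.0, -0.025], [-1.0, -0.0, 0.001]]
force: [0.2, 0.0, -1.0]
grip_width: 0.0
```

View pics/w3.png

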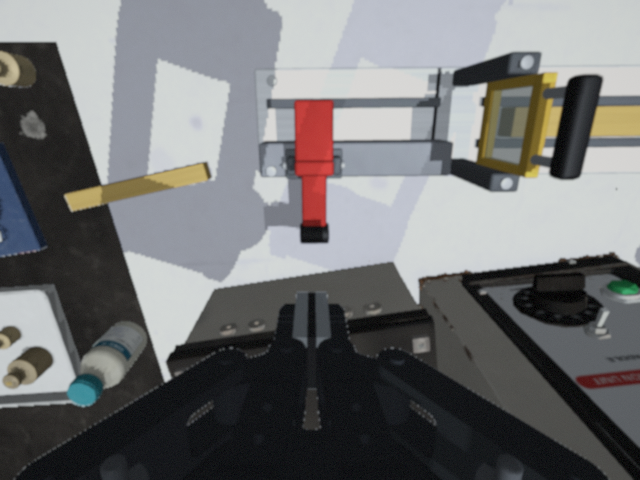

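The window is still up. The stop is aligned with the fingers (stop centre column about 314, fingers 312), with the knob at (315,233) and the back edge of the leaf top between rows 160 and 177.

```bash
python3 - <<'E'
from h import *
import pickle
c=pickle.load(open('w3.pkl','rb'))
print('knob',ray(c,(315,233),.062),'leaf back',ray(c,(314,160),.108),ray(c,(314,177),.108),'foot end',ray(c,(314,100),.1))
print('hinge pins',ray(c,(288,163),.06),ray(c,(341,163),.06),'face edge',ray(c,(333,101),.1),'edge2',ray(c,(295,101),.1))
print('hotplate front top',ray(c,(300,345),.1))
E
```

```text
knob [ 0.54805436 -0.12249164  0.062     ] leaf back [ 0.48243476 -0.12211874  0.108     ] [ 0.4935924  -0.12237649  0.108     ] foot end [ 0.44532138 -0.12120838  0.1       ]
hinge pins [ 0.48988487 -0.14254963  0.06      ] [ 0.49095418 -0.10063136  0.06      ] face edge [ 0.44623783 -0.10897036  0.1       ] edge2 [ 0.4456101  -0.13347505  0.1       ]
hotplate front top [ 0.63103447 -0.1368797   0.1       ]
```

```bash
python3 -m crank '[{"dp":[0.91,0.15,0],"rotation":[0,0,0],"grip":1},{"dp":[0.91,0,0],"rotation":[0,0,0],"grip":1},{"dp":[0.91,0,0],"rotation":[0,0,0],"grip":1},{"dp":[0.91,0,0],"rotation":[0,0,0],"grip":1},{"dp":[0.91,0,0],"rotation":[0,0,0],"grip":1},{"dp":[0,0,-0.3],"rotation":[0,0,0],"grip":1},{"dp":[0,0,-0.3],"rotation":[0,0,0],"grip":1},{"dp":[0,0,-0.3],"rotation":[0,0,0],"grip":1},{"dp":[0,0,-0.3],"rotation":[0,0,0],"grip":1},{"dp":[0,0,-0.3],"rotation":[0,0,0],"grip":1},{"dp":[0,0,-0.3],"rotation":[0,0,0],"grip":1},{"dp":[0,0,-0.3],"rotation":[0,0,0],"grip":1},{"dp":[0,0,-0.3],"rotation":[0,0,0],"grip":1},{"dp":[0,0,-0.3],"rotation":[0,0,0],"grip":1},{"dp":[0,0,-0.2],"rotation":[0,0,0],"grip":1}]'
```

```text
clock: 8.35
tcp_pos: [0.4648, -0.1185, 0.0899]
orientation: [[-0.001, 0.023, 1.0], [0.0, 1.0, -0.023], [-1.0, 0.0, -0.001]]
force: [1.7, 0.6, -0.0]
grip_width: 0.0002
```

Now press down while easing a little further toward -x.

```bash
python3 -m crank '[{"dp":[0.15,0,-0.12],"rotation":[0,0,0],"grip":1},{"dp":[0.15,0,-0.12],"rotation":[0,0,0],"grip":1},{"dp":[0.15,0,-0.12],"rotation":[0,0,0],"grip":1},{"dp":[0.15,0,0],"rotation":[0,0,0],"grip":1},{"dp":[0.1,0,0],"rotation":[0,0,0],"grip":1},{"dp":[0.1,0,0],"rotation":[0,0,0],"grip":1},{"dp":[0.1,0,0],"rotation":[0,0,0],"grip":1},{"dp":[0.05,0,0],"rotation":[0,0,0],"grip":1},{"dp":[0.03,0,0],"rotation":[0,0,0],"grip":1}]'
```

```text
clock: 9.1
tcp_pos: [0.457, -0.1183, 0.065]
orientation: [[-0.001, 0.023, 1.0], [0.0, 1.0, -0.023], [-1.0, 0.0, -0.001]]
force: [-1.3, 0.2, 5.4]
grip_width: 0.0003
```

```bash
python3 -m crank '[{"dp":[0.05,0,0],"rotation":[0,0,0],"grip":1},{"dp":[0.04,0,0],"rotation":[0,0,0],"grip":1},{"dp":[0,0,0],"rotation":[0,0,0],"grip":1}]'
```

```text
clock: 9.35
tcp_pos: [0.457, -0.1184, 0.0647]
orientation: [[0.0, 0.023, 1.0], [-0.0, 1.0, -0.023], [-1.0, -0.0, 0.0]]
force: [-5.9, 1.9, 22.9]
grip_width: 0.0
```

Hard contact at leaf-level height, so the stop is down. I'm going over the window to behind the bar tail.

```bash
python3 -m crank '[{"dp":[-0.94,0,0],"rotation":[0,0,0],"grip":1},{"dp":[-0.94,0,0],"rotation":[0,0,0],"grip":1},{"dp":[-0.94,0,0],"rotation":[0,0,0],"grip":1},{"dp":[-0.94,0,0],"rotation":[0,0,0],"grip":1},{"dp":[-0.94,0,0],"rotation":[0,0,0],"grip":1},{"dp":[-0.94,0,0],"rotation":[0,0,0],"grip":1},{"dp":[0,0.94,0],"rotation":[0,0,0],"grip":1},{"dp":[0,0.94,0],"rotation":[0,0,0],"grip":1},{"dp":[0,0.94,0],"rotation":[0,0,0],"grip":1},{"dp":[0,0.94,0],"rotation":[0,0,0],"grip":1},{"dp":[0,0.94,0],"rotation":[0,0,0],"grip":1},{"dp":[0,0.94,0],"rotation":[0,0,0],"grip":1},{"dp":[0,0.94,0],"rotation":[0,0,0],"grip":1},{"dp":[0,0.94,0],"rotation":[0,0,0],"grip":1},{"dp":[0,0.94,0],"rotation":[0,0,0],"grip":1},{"dp":[0,0.94,0],"rotation":[0,0,0],"grip":1},{"dp":[0,0.94,0],"rotation":[0,0,0],"grip":1},{"dp":[0,0.94,0],"rotation":[0,0,0],"grip":1},{"dp":[0,0,0],"rotation":[0,0,0],"grip":1},{"dp":[0,0,0],"rotation":[0,0,0],"grip":1}]'
python3 - <<'E'
from h import *
import pickle
im=manip.get_image('scene');c=cam('wrist');w=manip.get_image('wrist');pickle.dump(c,open('w4.pkl','wb'));cv2.imwrite('pics/w4.png',w)
s=cv2.resize(im[195:325,200:350],(555,480),interpolation=cv2.INTER_CUBIC)[:,155:]
cv2.imwrite('pics/m4.png',np.hstack([s,cv2.resize(w,(400,300))[0:480] if 0 else cv2.copyMakeBorder(cv2.resize(w,(400,300)),0,180,0,0,0)]))
h=cv2.cvtColor(w,cv2.COLOR_BGR2HSV);m=cv2.inRange(h,(18,110,90),(35,255,255));
for k in cv2.findContours(m,cv2.RETR_EXTERNAL,cv2.CHAIN_APPROX_NONE)[0]:
    if cv2.contourArea(k)>800:
        b=cv2.boxPoints(cv2.minAreaRect(k));print(b.round(0).tolist(),np.array([ray(c,p,.036)[:2] for p in b]).round(4).tolist())
E
```

```text
clock: 11.02
tcp_pos: [0.4637, 0.1644, 0.204]
orientation: [[0.0, 0.021, 1.0], [-0.0, 1.0, -0.021], [-1.0, -0.0, 0.0]]
force: [1.1, -0.6, -1.0]
grip_width: 0.0002
[[178.0, 206.0], [263.0, 206.0], [263.0, 230.0], [178.0, 230.0]] [[0.4531, 0.0448], [0.4547, 0.1206], [0.4772, 0.1192], [0.4755, 0.0416]]
[[265.0, 204.0], [397.0, 204.0], [397.0, 229.0], [265.0, 229.0]] [[0.4529, 0.1225], [0.4555, 0.24], [0.4789, 0.2413], [0.4763, 0.121]]
```

View pics/m4.png

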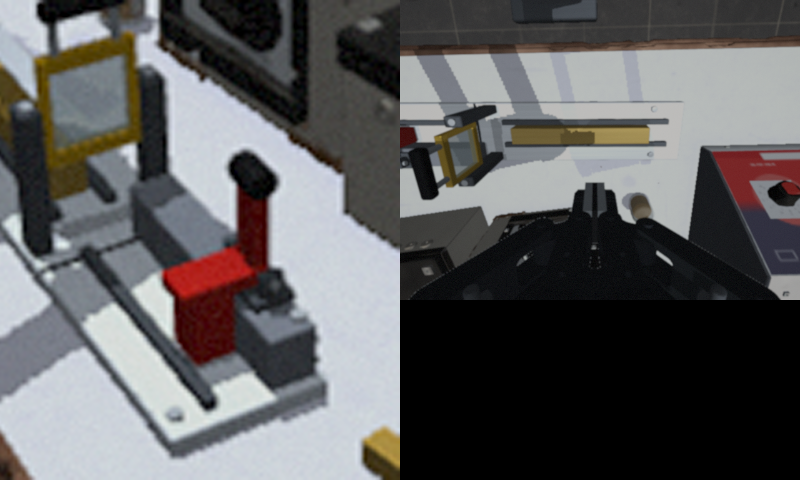

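The scene crop shows the stop down, foot in the channel and knob upright, and the window up with the bar untouched. I'll check the clearance to the red tester before descending.

```bash
python3 - <<'E'
from h import *
import pickle
c=pickle.load(open('w4.pkl','rb'));t=cam('top')
for z in(0,.06,.1,.15,.2):print(z,'wrist',ray(c,((700-400)*1.6,147*1.6),z).round(3),'top',ray(t,(148,275),z).round(3),ray(t,(152,120),z).round(3))
E
```

```text
0 wrist [0.499 0.335 0.   ] top [0.497 0.332 0.   ] [0.843 0.333 0.   ]
0.06 wrist [0.478 0.306 0.06 ] top [0.49  0.313 0.06 ] [0.819 0.313 0.06 ]
0.1 wrist [0.464 0.286 0.1  ] top [0.486 0.3   0.1  ] [0.803 0.3   0.1  ]
0.15 wrist [0.447 0.262 0.15 ] top [0.481 0.283 0.15 ] [0.783 0.284 0.15 ]
0.2 wrist [0.43  0.237 0.2  ] top [0.476 0.267 0.2  ] [0.762 0.267 0.2  ]
```

```bash
python3 -m crank '[{"dp":[0,0.82,0.05],"rotation":[0,0,0],"grip":1},{"dp":[0,0.82,0],"rotation":[0,0,0],"grip":1},{"dp":[0,0.82,0],"rotation":[0,0,0],"grip":1},{"dp":[0,0.82,0],"rotation":[0,0,0],"grip":1},{"dp":[0.4,0.82,0],"rotation":[0,0,0],"grip":1},{"dp":[1,0,0],"rotation":[0,0,0],"grip":1},{"dp":[1,0,0],"rotation":[0,0,0],"grip":1},{"dp":[1,0,0],"rotation":[0,0,0],"grip":1},{"dp":[1,0,0],"rotation":[0,0,0],"grip":1},{"dp":[1,0,0],"rotation":[0,0,0],"grip":1},{"dp":[0.9,0,0],"rotation":[0,0,0],"grip":1},{"dp":[0.6,0,0],"rotation":[0,0,0],"grip":1},{"dp":[0.3,0,0],"rotation":[0,0,0],"grip":1},{"dp":[0,0,0],"rotation":[0,0,0],"grip":1}]'
```

```text
clock: 12.28
tcp_pos: [0.4664, 0.2645, 0.0226]
orientation: [[-0.003, 0.024, 1.0], [-0.001, 1.0, -0.024], [-1.0, -0.002, -0.003]]
force: [-0.5, 0.5, 0.5]
grip_width: -0.0001
```

```bash
python3 -m crank '[{"dp":[0,-0.3,0],"rotation":[0,0,0],"grip":1},{"dp":[0,-0.3,0],"rotation":[0,0,0],"grip":1},{"dp":[0,-0.4,0],"rotation":[0,0,0],"grip":1},{"dp":[0,-0.4,0],"rotation":[0,0,0],"grip":1},{"dp":[0,-0.4,0],"rotation":[0,0,0],"grip":1},{"dp":[0,-0.4,0],"rotation":[0,0,0],"grip":1},{"dp":[0,-0.4,0],"rotation":[0,0,0],"grip":1},{"dp":[0,-0.4,0],"rotation":[0,0,0],"grip":1},{"dp":[0,-0.4,0],"rotation":[0,0,0],"grip":1},{"dp":[0,-0.4,0],"rotation":[0,0,0],"grip":1},{"dp":[0,-0.4,0],"rotation":[0,0,0],"grip":1},{"dp":[0,-0.4,0],"rotation":[0,0,0],"grip":1},{"dp":[0,-0.4,0],"rotation":[0,0,0],"grip":1},{"dp":[0,-0.3,0],"rotation":[0,0,0],"grip":1},{"dp":[0,-0.2,0],"rotation":[0,0,0],"grip":1},{"dp":[0,-0.2,0],"rotation":[0,0,0],"grip":1}]'
```

```text
clock: 13.62
tcp_pos: [0.4651, 0.123, 0.0248]
orientation: [[0.002, 0.024, 1.0], [0.001, 1.0, -0.024], [-1.0, 0.001, 0.002]]
force: [1.3, 6.4, 7.3]
grip_width: -0.0003
```

```bash
python3 -m crank '[{"dp":[0,-0.15,0],"rotation":[0,0,0],"grip":1},{"dp":[0,-0.1,0],"rotation":[0,0,0],"grip":1},{"dp":[0,-0.1,0],"rotation":[0,0,0],"grip":1}]';  python3 -m crank '[{"dp":[0,-0.1,0],"rotation":[0,0,0],"grip":1},{"dp":[0,-0.06,0],"rotation":[0,0,0],"grip":1}]'
```

```text
clock: 13.87
tcp_pos: [0.4649, 0.1144, 0.0248]
orientation: [[0.002, 0.024, 1.0], [0.001, 1.0, -0.024], [-1.0, 0.001, 0.002]]
force: [2.2, 6.3, 6.7]
grip_width: -0.0001
clock: 14.03
tcp_pos: [0.4648, 0.1104, 0.0248]
orientation: [[0.003, 0.024, 1.0], [0.001, 1.0, -0.024], [-1.0, 0.001, 0.003]]
force: [1.3, 6.6, 6.3]
grip_width: -0.0
```

```bash
python3 -m crank '[{"dp":[0,-0.06,0],"rotation":[0,0,0],"grip":1},{"dp":[0,-0.06,0],"rotation":[0,0,0],"grip":1}]';  python3 -m crank '[{"dp":[0,-0.06,0],"rotation":[0,0,0],"grip":1},{"dp":[0,-0.06,0],"rotation":[0,0,0],"grip":1}]';  python3 -m crank '[{"dp":[0,-0.05,0],"rotation":[0,0,0],"grip":1},{"dp":[0,-0.05,0],"rotation":[0,0,0],"grip":1}]'
```

```text
clock: 14.2
tcp_pos: [0.4648, 0.1076, 0.0248]
orientation: [[0.003, 0.024, 1.0], [0.001, 1.0, -0.024], [-1.0, 0.001, 0.003]]
force: [1.2, 5.8, 7.7]
grip_width: -0.0002
clock: 14.37
tcp_pos: [0.4647, 0.1046, 0.0248]
orientation: [[0.003, 0.024, 1.0], [0.001, 1.0, -0.024], [-1.0, 0.001, 0.003]]
force: [1.5, 6.1, 7.0]
grip_width: 0.0001
clock: 14.53
tcp_pos: [0.4647, 0.103, 0.0249]
orientation: [[0.003, 0.025, 1.0], [0.002, 1.0, -0.025], [-1.0, 0.002, 0.003]]
force: [1.8, 18.3, 6.5]
grip_width: 0.0
```

```bash
python3 -m crank '[{"dp":[0,0,0],"rotation":[0,0,0],"grip":1}]' ; python3 -m crank '[{"dp":[0,0.4,0],"rotation":[0,0,0],"grip":1},{"dp":[0,0.4,0],"rotation":[0,0,0],"grip":1},{"dp":[-0.9,0,0],"rotation":[0,0,0],"grip":1},{"dp":[-0.9,0,0],"rotation":[0,0,0],"grip":1},{"dp":[-0.9,0,0],"rotation":[0,0,0],"grip":1},{"dp":[-0.9,0,0],"rotation":[0,0,0],"grip":1},{"dp":[-0.9,0,0],"rotation":[0,0,0],"grip":1},{"dp":[-0.9,0,0],"rotation":[0,0,0],"grip":1},{"dp":[-0.9,0,0],"rotation":[0,0,0],"grip":1},{"dp":[-0.9,0,0],"rotation":[0,0,0],"grip":1},{"dp":[0,0,0],"rotation":[0,0,0],"grip":1}]'
python3 - <<'E'
from h import *
im=manip.get_image('scene');w=manip.get_image('wrist');cv2.imwrite('pics/w5.png',w);c=cam('wrist')
s=cv2.resize(im[195:325,200:350],(555,480),interpolation=cv2.INTER_CUBIC)[:,105:505]
cv2.imwrite('pics/m5.png',np.hstack([s,cv2.copyMakeBorder(cv2.resize(w,(400,300)),0,180,0,0,0)]))
E
```

```text
clock: 14.62
tcp_pos: [0.4648, 0.1031, 0.0249]
orientation: [[0.003, 0.025, 1.0], [0.003, 1.0, -0.025], [-1.0, 0.003, 0.003]]
force: [1.6, 13.0, 6.6]
grip_width: -0.0002
clock: 15.53
tcp_pos: [0.4659, 0.1224, 0.2077]
orientation: [[0.006, 0.023, 1.0], [-0.0, 1.0, -0.023], [-1.0, -0.0, 0.006]]
force: [0.5, -0.8, 0.9]
grip_width: -0.0003
```

View pics/m5.png

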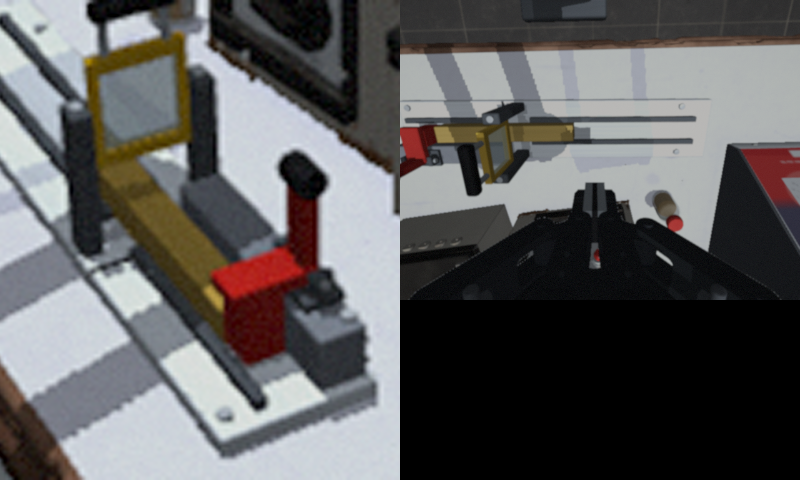

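The scene crop shows the bar end against the red foot, the stop still down and the window up. Next I'll flip the stop back up by its lever.

```bash
python3 -m crank '[{"dp":[0,-0.89,-0.09],"rotation":[0,0,0],"grip":1},{"dp":[0,-0.89,-0.09],"rotation":[0,0,0],"grip":1},{"dp":[0,-0.89,-0.09],"rotation":[0,0,0],"grip":1},{"dp":[0,-0.89,-0.09],"rotation":[0,0,0],"grip":1},{"dp":[0,-0.89,-0.09],"rotation":[0,0,0],"grip":1},{"dp":[0,-0.89,-0.09],"rotation":[0,0,0],"grip":1},{"dp":[0,-0.89,-0.09],"rotation":[0,0,0],"grip":1},{"dp":[0,-0.89,-0.09],"rotation":[0,0,0],"grip":1},{"dp":[0,-0.89,-0.09],"rotation":[0,0,0],"grip":1},{"dp":[0,-0.89,-0.09],"rotation":[0,0,0],"grip":1},{"dp":[0,-0.89,-0.09],"rotation":[0,0,0],"grip":1},{"dp":[0,0,0],"rotation":[0,0,0],"grip":1},{"dp":[0.8,0,0],"rotation":[0,0,0],"grip":1},{"dp":[0.8,0,0],"rotation":[0,0,0],"grip":1},{"dp":[0.8,0,0],"rotation":[0,0,0],"grip":1},{"dp":[0.8,0,0],"rotation":[0,0,0],"grip":1},{"dp":[0.8,0,0],"rotation":[0,0,0],"grip":1},{"dp":[0.2,0,0],"rotation":[0,0,0],"grip":1},{"dp":[0,0,0],"rotation":[0,0,0],"grip":1}]'
```

```text
clock: 17.22
tcp_pos: [0.4312, -0.1205, 0.097]
orientation: [[-0.006, 0.023, 1.0], [0.002, 1.0, -0.023], [-1.0, 0.002, -0.006]]
force: [0.3, 0.2, -0.9]
grip_width: -0.0001
```

```bash
python3 -m crank '[{"dp":[0,0,0.4],"rotation":[0,0,0],"grip":1},{"dp":[0,0,0.3],"rotation":[0,0,0],"grip":1},{"dp":[0,0,0.3],"rotation":[0,0,0],"grip":1},{"dp":[0,0,0.25],"rotation":[0,0,0],"grip":1},{"dp":[0,0,0.25],"rotation":[0,0,0],"grip":1},{"dp":[0,0,0.25],"rotation":[0,0,0],"grip":1},{"dp":[0,0,0.25],"rotation":[0,0,0],"grip":1},{"dp":[0,0,0.25],"rotation":[0,0,0],"grip":1},{"dp":[0,0,0.25],"rotation":[0,0,0],"grip":1},{"dp":[0,0,0.25],"rotation":[0,0,0],"grip":1},{"dp":[0,0,0.25],"rotation":[0,0,0],"grip":1},{"dp":[0,0,0.25],"rotation":[0,0,0],"grip":1},{"dp":[0,0,0],"rotation":[0,0,0],"grip":1}]'
```

```text
clock: 18.3
tcp_pos: [0.5164, -0.124, 0.0991]
orientation: [[0.001, 0.023, 1.0], [-0.0, 1.0, -0.023], [-1.0, -0.0, 0.001]]
force: [-0.7, 0.9, -0.4]
grip_width: 0.0002
```

```bash
python3 -m crank '[{"dp":[0.12,0,0.15],"rotation":[0,0,0],"grip":1},{"dp":[0.12,0,0.15],"rotation":[0,0,0],"grip":1},{"dp":[0.15,0,0.15],"rotation":[0,0,0],"grip":1},{"dp":[0.15,0,0.15],"rotation":[0,0,0],"grip":1},{"dp":[0.15,0,0.15],"rotation":[0,0,0],"grip":1},{"dp":[0.15,0,0],"rotation":[0,0,0],"grip":1},{"dp":[0.15,0,0],"rotation":[0,0,0],"grip":1},{"dp":[0.15,0,0],"rotation":[0,0,0],"grip":1},{"dp":[0,0,0],"rotation":[0,0,0],"grip":1}]'
```

```text
clock: 19.05
tcp_pos: [0.5333, -0.1242, 0.0699]
orientation: [[-0.0, 0.023, 1.0], [0.0, 1.0, -0.023], [-1.0, 0.0, -0.0]]
force: [-0.5, -0.1, -0.1]
grip_width: 0.0001
```

```bash
python3 -m crank '[{"dp":[0.1,0,0],"rotation":[0,0,0],"grip":1},{"dp":[0.08,0,0],"rotation":[0,0,0],"grip":1},{"dp":[0,0,0],"rotation":[0,0,0],"grip":1}]';python3 -m crank '[{"dp":[0.08,0,0],"rotation":[0,0,0],"grip":1},{"dp":[0,0,0],"rotation":[0,0,0],"grip":1}]'
```

```text
clock: 19.3
tcp_pos: [0.5333, -0.1242, 0.0658]
orientation: [[-0.0, 0.023, 1.0], [-0.0, 1.0, -0.023], [-1.0, -0.0, -0.0]]
force: [-0.5, -0.1, 0.7]
grip_width: -0.0
clock: 19.47
tcp_pos: [0.5336, -0.1242, 0.064]
orientation: [[0.0, 0.023, 1.0], [-0.0, 1.0, -0.023], [-1.0, -0.0, 0.0]]
force: [0.3, -1.4, 0.1]
grip_width: 0.0004
```

```bash
python3 -m crank '[{"dp":[0.08,0,0],"rotation":[0,0,0],"grip":1},{"dp":[0,0,0],"rotation":[0,0,0],"grip":1}]';python3 -m crank '[{"dp":[0.06,0,0],"rotation":[0,0,0],"grip":1},{"dp":[0,0,0],"rotation":[0,0,0],"grip":1}]'
python3 - <<'E'
from h import *
im=manip.get_image('scene')
cv2.imwrite('pics/s6.png',cv2.resize(im[190:330,230:350],None,fx=4,fy=4,interpolation=cv2.INTER_CUBIC))
E
```

```text
clock: 19.63
tcp_pos: [0.5337, -0.1243, 0.0632]
orientation: [[0.001, 0.023, 1.0], [-0.0, 1.0, -0.023], [-1.0, -0.0, 0.001]]
force: [-3.0, 1.3, 11.1]
grip_width: -0.0002
clock: 19.8
tcp_pos: [0.5338, -0.1243, 0.0629]
orientation: [[0.001, 0.023, 1.0], [-0.001, 1.0, -0.023], [-1.0, -0.001, 0.001]]
force: [-5.9, 3.1, 24.0]
grip_width: 0.0002
```

View pics/s6.png

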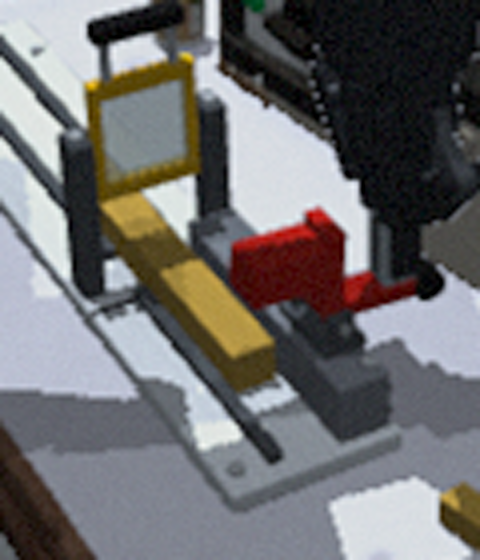

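The stop is up against its end stop (24 N, sharp rise) and the bar is in place. The window comes next, pressed down with closed fingers on the handle.

```bash
python3 -m crank '[{"dp":[-0.95,0,0],"rotation":[0,0,0],"grip":1},{"dp":[-0.95,0,0],"rotation":[0,0,0],"grip":1},{"dp":[-0.95,0,0],"rotation":[0,0,0],"grip":1},{"dp":[-0.95,0,0],"rotation":[0,0,0],"grip":1},{"dp":[-0.95,0,0],"rotation":[0,0,0],"grip":1},{"dp":[-0.95,0,0],"rotation":[0,0,0],"grip":1},{"dp":[0,0.865,-0.475],"rotation":[0,0,0],"grip":1},{"dp":[0,0.865,-0.475],"rotation":[0,0,0],"grip":1},{"dp":[0,0.865,-0.475],"rotation":[0,0,0],"grip":1},{"dp":[0,0.865,-0.475],"rotation":[0,0,0],"grip":1},{"dp":[0,0.865,-0.475],"rotation":[0,0,0],"grip":1},{"dp":[0,0.865,-0.475],"rotation":[0,0,0],"grip":1},{"dp":[0,0,0],"rotation":[0,0,0],"grip":1},{"dp":[0.4,0,0],"rotation":[0,0,0],"grip":1},{"dp":[0.4,0,0],"rotation":[0,0,0],"grip":1},{"dp":[0.4,0,0],"rotation":[0,0,0],"grip":1},{"dp":[0,0,0],"rotation":[0,0,0],"grip":1}]'
```

```text
clock: 21.27
tcp_pos: [0.4642, 0.007, 0.1716]
orientation: [[-0.003, 0.023, 1.0], [0.0, 1.0, -0.023], [-1.0, -0.0, -0.003]]
force: [-1.4, 0.2, -0.1]
grip_width: -0.0005
```

Centred over the handle. Now press down toward TCP z ≈ 0.140, then in small steps.

```bash
python3 -m crank '[{"dp":[0.2,0,0],"rotation":[0,0,0],"grip":1},{"dp":[0.2,0,0],"rotation":[0,0,0],"grip":1},{"dp":[0.2,0,0],"rotation":[0,0,0],"grip":1},{"dp":[0.15,0,0],"rotation":[0,0,0],"grip":1},{"dp":[0.15,0,0],"rotation":[0,0,0],"grip":1},{"dp":[0.15,0,0],"rotation":[0,0,0],"grip":1},{"dp":[0.1,0,0],"rotation":[0,0,0],"grip":1},{"dp":[0.05,0,0],"rotation":[0,0,0],"grip":1},{"dp":[0,0,0],"rotation":[0,0,0],"grip":1}]';python3 -m crank '[{"dp":[0.05,0,0],"rotation":[0,0,0],"grip":1},{"dp":[0.05,0,0],"rotation":[0,0,0],"grip":1},{"dp":[0,0,0],"rotation":[0,0,0],"grip":1}]'
```

```text
clock: 22.02
tcp_pos: [0.4649, 0.0073, 0.1427]
orientation: [[-0.001, 0.023, 1.0], [0.0, 1.0, -0.023], [-1.0, 0.0, -0.001]]
force: [-1.0, 0.1, 0.4]
grip_width: 0.0001
clock: 22.27
tcp_pos: [0.4649, 0.0073, 0.1403]
orientation: [[-0.001, 0.023, 1.0], [0.0, 1.0, -0.023], [-1.0, 0.0, -0.001]]
force: [-0.0, 0.8, -0.2]
grip_width: -0.0001
```

```bash
python3 -m crank '[{"dp":[0.06,0,0],"rotation":[0,0,0],"grip":1},{"dp":[0,0,0],"rotation":[0,0,0],"grip":1}]';python3 -m crank '[{"dp":[0.05,0,0],"rotation":[0,0,0],"grip":1},{"dp":[0,0,0],"rotation":[0,0,0],"grip":1}]';python3 -m crank '[{"dp":[0.05,0,0],"rotation":[0,0,0],"grip":1},{"dp":[0,0,0],"rotation":[0,0,0],"grip":1}]'
```

```text
clock: 22.43
tcp_pos: [0.4649, 0.0073, 0.1388]
orientation: [[-0.001, 0.023, 1.0], [0.0, 1.0, -0.023], [-1.0, 0.0, -0.001]]
force: [-0.1, 0.1, 0.3]
grip_width: 0.0003
clock: 22.6
tcp_pos: [0.4651, 0.0072, 0.138]
orientation: [[-0.0, 0.023, 1.0], [0.0, 1.0, -0.023], [-1.0, 0.0, -0.0]]
force: [-1.7, 0.7, 4.9]
grip_width: -0.0
clock: 22.77
tcp_pos: [0.4651, 0.0072, 0.1379]
orientation: [[-0.0, 0.023, 1.0], [-0.0, 1.0, -0.023], [-1.0, -0.0, -0.0]]
force: [-5.8, 0.3, 18.7]
grip_width: -0.0001
```

Hard contact at z = 0.138, which is exactly the expected resting height on the bar (0.132 + 6 mm). I'm withdrawing upward and checking.

```bash
python3 -m crank '[{"dp":[-0.3,0,0],"rotation":[0,0,0],"grip":1},{"dp":[-0.9,0,0],"rotation":[0,0,0],"grip":1},{"dp":[-0.9,0,0],"rotation":[0,0,0],"grip":1},{"dp":[-0.9,0,0],"rotation":[0,0,0],"grip":1},{"dp":[0,0,0],"rotation":[0,0,0],"grip":1},{"dp":[0,0,0],"rotation":[0,0,0],"grip":1}]'
python3 - <<'E'
from h import *
im=manip.get_image('scene');w=manip.get_image('wrist')
s=cv2.resize(im[195:325,200:350],(555,480),interpolation=cv2.INTER_CUBIC)[:,105:505]
cv2.imwrite('pics/m7.png',np.hstack([s,cv2.copyMakeBorder(cv2.resize(w,(400,300)),0,180,0,0,0)]))
t=manip.get_image('top');a=cv2.imread('pics/top0.png');d=cv2.absdiff(t,a).max(2)
for n,(x,y) in dict(botL=(188,224),botR=(461,173),weight=(487,305)).items():print(n,np.percentile(d[y-15:y+15,x-15:x+15],95))
E
```

```text
clock: 23.27
tcp_pos: [0.4664, 0.007, 0.2127]
orientation: [[0.003, 0.023, 1.0], [-0.001, 1.0, -0.023], [-1.0, -0.0, 0.003]]
force: [0.3, -0.7, 0.3]
grip_width: -0.0001
botL 24.0
botR 17.0
weight 20.0
```

View pics/m7.png

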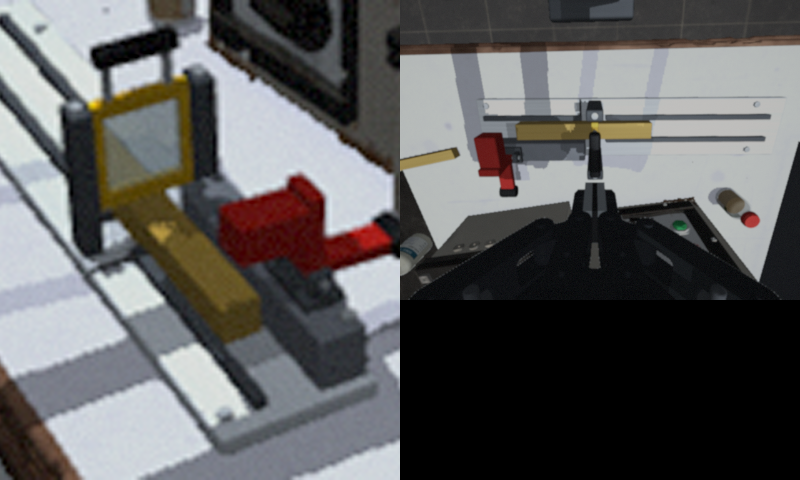

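The final view shows the window resting on the bar, the stop up, the bar in place and the bystanders unmoved. Handing in.

```bash
python3 -c "
from plant import manip
print(manip.finish_job())"
```

```text
the job is handed in; nothing more can be done
None
```

The job is done in the order asked and handed in at about 23.5 s on the robot's clock; `finish_job` gave no verdict.

1. **Window raised:** I lifted the window by its handle to a firm stop, at 42 N pull on the first lift and 22 N after regripping.
2. **Stop down:** I flipped the red stop down and pressed it to hard contact at 23 N.
3. **Bar pushed:** I pushed the bar along the channel until the force jumped from about 6 N to 18 N against the stop.
4. **Stop up:** I flipped the stop back up to its end stop, at 24 N.
5. **Window lowered:** I pressed the window down until it met the bar. Contact came with the handle top at 0.138 m, the height expected for resting on the bar.

**Last checks:** the last scene and wrist views show the window on the bar, the stop upright, and the bar end where it was when the stop came up. The arm was clear of everything. The top view showed no clear change at the two bottles or the brass weight.

**Disagreement:** the window moved only about 46 mm before its upper stop, not 50 mm. In the pictures the raised frame sits at about 50 mm, and the stop was equally firm after regripping, so I took it that the window had started a few millimetres open. I could not confirm that independently.

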